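# Return the check weights to their block in order of size

## Robot

A 6-joint arm with a two-finger parallel gripper is mounted at the origin on a cart in front of the work surface, level with it; the furniture and walls round the work are solid. World frame = base frame: x ahead of the robot, y to its left, z up, the work surface at z = 0. Lengths are in m, angles in degrees, forces in N, time in s.
With the tool pointing down it reaches from about 0.375 to 0.9 m from the base axis. Payload 3.1 kg.
Tool frame: the origin (TCP) lies midway between the tips of the shut fingers; the grasp point (between the pads) lies r.grasp_offset behind it (r.grasp_offset is the distance from the TCP to the grasp point, in m); z points along the fingers, y is the line along which they close (so a half turn about z gives the same grasp; the last joint's range is limited). The gripper opens to 85 mm and grips with 20 to 120 N. Pads are 22 mm wide; open, the fingers measure 114 mm over their backs; the gripper's body (76 mm by 85 mm) begins 54 mm behind the grasp point. The pads swing forward as they close: fully open they stand 13 mm farther back than shut.
Start: joints at [-74.112, 30.224, 82.088, -0, 67.689, -10.227], TCP at [0.275, -0.561, 0.231] pointing down, gripper open.
Joint ranges: [-176.69, 176.69], [-43.24, 126.21], [12.49, 139.97], [-82, 262], [0, 151.66], [-163.58, 163.58]. Speed limits (degrees/s): [159.86, 159.86, 180, 180, 180, 180].

## Interface

Orientations are given as [roll, pitch, yaw] about the fixed x, y, z axes, in that order (R = Rz(yaw) Ry(pitch) Rx(roll)).
In Python, from station import monitor, vision, r gives the robot as it stands.
- The arm moves only by the tool step_arm, never from a script. Its argument "steps" is a list of rows, each a list of 3 entries, a list of its own where there are three numbers: the gripper command: -1 is fully open, 1 is shut, values between are in proportion, then the shift along the tool's x, y, z in m, then the turn, a rotation vector about the tool's x, y, z in rad. A call has 1 to 10 rows; each row is the pose to reach, as a shift and turn from the pose commanded when the call began, along the tool's axes at that moment; what a row does not reach only later rows make up. A row lasts 1/8 s, in which the tool goes at most 62.5 mm and 10.7 degrees, less where a joint would pass 70% of its speed; a pose out of reach is approached as far as the arm can. A call with a gripper value outside its range is refused whole. The fingers move at their own pace and stop on an object; the grip force is fixed at half the most. Time passes only in rows, so rows that repeat a pose let the fingers close. It gives the time, the measured TCP pose, the force, the opening and the grip force at its end, in the units of the state.
- monitor.get_state(): the state, without advancing time (a new reading comes with each control period).
- vision.grab_frame(name): name is "side" or "top"; returns a dict with "frame" (420x560x3 uint8, blue, green, red), "z_map" (420x560 float32, m along the optical axis (not along the pixel's ray), 0 where there is no reading), "camera_matrix" (3x3 intrinsics, pixels), "dist" ([k1, k2, p1, p2, k3] as OpenCV has them; the pictures are not rectified), "rvec" (rotation vector, rad) and "tvec" (3), from world to camera coordinates, as OpenCV has them. Camera axes: x right, y down, z forward; pixel columns grow to the right and rows downward; lengths in m; the calibration is good to about 2 mm. A picture is of the moment at which its call begins.
- r.sign_off(): hands the job in; it is judged then, once.
The state is a dict: "time": time; "q": joint angles; "qd": joint speeds; "tau": joint torques, N m; "position": TCP position; "eef_rot": TCP orientation; "contact_force": force on the tool from outside, world axes, zero at the start; "ft_torque": the same for the moment, N m; "finger_gap": finger opening in m; "grip_force": force on a finger pad.
Only numpy, scipy, OpenCV 4.12 (cv2) and the standard library are available. Lean on these libraries where they do the work, as an engineer would, in place of code of your own. Each camera call takes 0.05 s, during which the arm holds its last target. There are 200 camera calls.

## Task

The balance check is finished: put the four steel check weights back into their wooden block in order of size, the largest weight in the largest well and so on down to the smallest, each standing upright and fully seated in its own well. Lift each one and lower it in; do not drop a weight or tip one over, and do not disturb the vial and the beaker standing nearby.

Things in the scene. Friction and masses are not known exactly. Their poses are not given: they have to be found in the camera images.
- weight_500: largest check weight (loose, about 500 g), stainless steel, round about its own upright z axis; origin at the centre of its underside. Cylindrical body 38 mm in diameter and 46 mm high, narrow neck 17 mm in diameter, then a gripping knob 24 mm in diameter from 52 to 67 mm above the underside (67 mm is the total height).
- weight_200: second largest check weight (loose, about 200 g), same shape; origin at the centre of its underside. Body 28 mm in diameter and 34 mm high, neck 13 mm, knob 18 mm in diameter from 39 to 50 mm above the underside (total height 50 mm).
- weight_100: third largest check weight (loose, about 100 g), same shape; origin at the centre of its underside. Body 22 mm in diameter and 27 mm high, neck 10 mm, knob 14 mm in diameter from 31 to 40 mm above the underside (total height 40 mm).
- weight_50: smallest check weight (loose, about 50 g), same shape; origin at the centre of its underside. Body 18 mm in diameter and 20 mm high, neck 8.4 mm, knob 12 mm in diameter from 23.5 to 31 mm above the underside (total height 31 mm).
- well_500: largest well, at one end of the wooden block: round blind hole, 45 mm in diameter, 54 mm at its bevelled mouth, blue felt floor. Origin: centre of the floor, where the weight stands, 18 mm above the bench; z up, the mouth 10 mm above. The block is fixed, 84 x 262 x 28 mm; its four wells are in a row 62 mm apart, y of each pointing along the row from largest to smallest.
- well_200: second well of the row, for the second largest weight: 35 mm in diameter (mouth 44 mm), 10 mm deep, blue felt floor; origin at the centre of the well's floor, z up, y along the row towards the smallest well.
- well_100: third well of the row, for the third largest weight: 29 mm in diameter (mouth 38 mm), 10 mm deep, blue felt floor; origin at the centre of the well's floor, z up, y along the row towards the smallest well.
- well_50: smallest well, at the other end of the block, for the smallest weight: 25 mm in diameter (mouth 34 mm), 10 mm deep, blue felt floor; origin at the centre of the well's floor, z up, y along the row towards the smallest end.
- sample_vial: bystander, loose: small glass sample vial with a white label and a black screw cap, 27 mm in diameter and 56 mm high, standing among the weights; origin at the centre of its underside. Leave it alone.
- small_beaker: bystander, loose: empty clear glass beaker, 54 mm in diameter and 70 mm high, standing to the right of the weights; origin at the centre of its underside. Leave it alone.
Mind the look-alikes: they are no part of the job. Leave any orange or pink look-alike of the weight_200 alone.

How it is judged:
By the outcome, as a careful person would: the job done as asked, in the order asked, and still so for the second after the job is handed in, with the robot touching nothing.
It also fails if it takes over 106 s, if anything falls off the work surface, if the arm or the gripper's body presses on something with over 40 N, if the wrist force passes 120 N, or if a joint passes its speed limit or range.

## Working session

There is one attempt and no reset: what is moved stays moved. The work goes in short steps, Python scripts to look and compute and a tool call to move; the robot and the scene stay as the last step left them, time stands still between calls to the robot, and variables do not carry over. Pictures are saved under pics/ and viewed, at most 14 in all, crops included, and the job is handed in when it is done.

Besides the shell and the picture viewer there is one more tool, called after "Request:" as name(argument=value, ...) on one line, values as JSON. step_arm: Moves the arm, as the interface text tells. Its arguments: {"type":"object","properties":{"steps":{"type":"array","items":{"type":"array"}}},"required":["steps"]}

```bash
ls; mkdir -p pics; python3 - <<'E'
from station import monitor, vision, r
import cv2,pickle
for n in("top","side"):
    f=vision.grab_frame(n); pickle.dump(f,open(n+"0.pkl","wb")); cv2.imwrite(f"pics/{n}0.png",f["frame"])
    print(n,f["camera_matrix"],f["dist"],f["rvec"],f["tvec"])
print(monitor.get_state(), r.grasp_offset)
E
```

```text
pics
top [[384.90360313   0.         278.91884115]
 [  0.         384.90360313 212.48717534]
 [  0.           0.           1.        ]] [0.02347933 0.         0.         0.         0.        ] [ 2.15573413 -2.12290575  0.14969827] [-0.08059023  0.49812367  0.96500494]
side [[505.94262305   0.         284.53004438]
 [  0.         505.94262305 214.9527352 ]
 [  0.           0.           1.        ]] [-0.18759994  0.          0.          0.          0.        ] [ 2.19381769 -0.16462783  0.11518258] [-0.52313743  0.04193476  1.30305095]
{'time': 0.1, 'q': array([-7.41117675e+01,  3.02740071e+01,  8.21480235e+01, -8.76702308e-04,
        6.76907652e+01, -1.02252768e+01]), 'qd': array([ 0.01178587, -0.09509373, -0.20907114,  0.01941277, -0.07723418,
        0.06809195]), 'tau': array([-4.45777114e-04, -4.43304777e+01, -1.78585607e+01, -3.27551570e-04,
        3.85276624e-03, -1.11195132e-05]), 'position': array([ 0.2749586 , -0.56055584,  0.23043321]), 'eef_rot': array([-1.79888852e+02, -1.92258264e-02,  2.61138243e+01]), 'contact_force': array([ 0.12091179,  0.28158096, -0.12606045]), 'ft_torque': array([ 0.01355177, -0.02970747, -0.02965156]), 'grip_force': 0.0, 'finger_gap': 0.08517055167139216} 0.0187
```

View pics/top0.png

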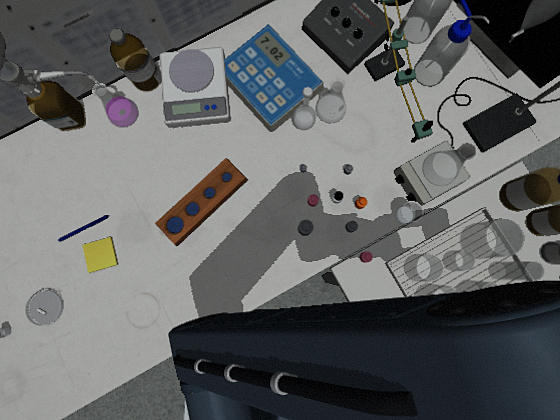

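View pics/side0.png

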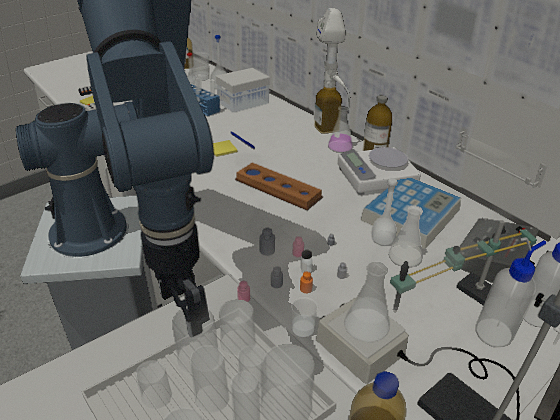

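Top shows the block from (175,225) for the large well to (228,177) for the small one. The grey weights are near (306,227), (351,227), (348,169) and (304,168), the vial is at (338,196), and the orange and pink decoys sit among them. Next I'll measure using depth clusters from both views.

```bash
cat > h.py <<'E'
import numpy as np,cv2,pickle
def cloud(f):
    h,w=f["z_map"].shape; u,v=np.meshgrid(np.arange(w),np.arange(h))
    p=cv2.undistortPoints(np.stack([u,v],-1).reshape(-1,1,2).astype(float),f["camera_matrix"],f["dist"]).reshape(h,w,2)
    z=f["z_map"].astype(float); P=np.dstack([p*z[...,None],z])
    R=cv2.Rodrigues(np.array(f["rvec"]))[0]
    W=(P-np.array(f["tvec"]).reshape(3))@R; W[z<=0]=np.nan
    return W
def px(f,p): return cv2.projectPoints(np.array(p,float).reshape(-1,1,3),np.array(f["rvec"]),np.array(f["tvec"]),f["camera_matrix"],f["dist"])[0].reshape(-1,2)
E
python3 - <<'E'
from h import *
F={n:pickle.load(open(n+"0.pkl","rb")) for n in("top","side")}
for n,f in F.items():
    W=cloud(f); z=W[...,2]; m=((z>.010)&(z<.09)&(W[...,0]>.2)&(W[...,0]<.85)&(abs(W[...,1]+.15)<.4)).astype(np.uint8)
    k,l,s,c=cv2.connectedComponentsWithStats(m)
    print(n,"bench z",np.nanmedian(z[(abs(z)<.02)]))
    for i in range(1,k):
        if s[i,4]<8 : continue
        q=W[l==i]; top=np.percentile(q[:,2],95); t=q[q[:,2]>top-.007]
        print(c[i].round(),s[i,4],"top",top.round(4),"xy top",t[:,:2].mean(0).round(4),"mid",((np.percentile(q[:,:2],2,axis=0)+np.percentile(q[:,:2],98,axis=0))/2).round(4),"ext",(np.ptp(q[:,:2],axis=0)).round(3),"col",f["frame"][l==i].mean(0).round())
t=F["top"]["frame"]; a=cv2.resize(t[140:280,140:400],None,fx=3,fy=3,interpolation=cv2.INTER_CUBIC); cv2.imwrite("pics/c_top.png",a)
t=F["side"]["frame"]; a=cv2.resize(t[150:330,220:380],None,fx=3.3,fy=3.3,interpolation=cv2.INTER_CUBIC); cv2.imwrite("pics/c_side.png",a)
E
```

```text
top bench z 1.7291068051577507e-05
[194. 102.] 2933 top 0.0705 xy top [0.822  0.1632] mid [0.7921 0.1561] ext [0.118 0.183] col [120. 119. 116.]
[278. 104.] 2595 top 0.0608 xy top [ 0.7577 -0.1348] mid [ 0.7921 -0.06  ] ext [0.118 0.244] col [112.  95.  73.]
[336.  90.] 12 top 0.0855 xy top [ 0.8184 -0.2189] mid [ 0.8207 -0.2168] ext [0.008 0.014] col [112. 113. 112.]
[330. 109.] 624 top 0.085 xy top [ 0.7857 -0.2091] mid [ 0.7852 -0.2094] ext [0.066 0.086] col [136. 136. 134.]
[413. 140.] 26 top 0.0783 xy top [ 0.6907 -0.4174] mid [ 0.692  -0.4198] ext [0.011 0.01 ] col [22. 23. 22.]
[422. 184.] 2351 top 0.0792 xy top [ 0.5982 -0.4605] mid [ 0.5802 -0.4609] ext [0.235 0.172] col [108. 112. 109.]
[200. 201.] 2853 top 0.0303 xy top [0.5354 0.1318] mid [0.5297 0.1352] ext [0.229 0.226] col [41. 56. 85.]
[303. 168.] 38 top 0.0326 xy top [ 0.6254 -0.1351] mid [ 0.625  -0.1348] ext [0.016 0.016] col [65. 62. 60.]
[348. 169.] 72 top 0.04 xy top [ 0.6233 -0.2569] mid [ 0.6217 -0.257 ] ext [0.02  0.025] col [71. 68. 66.]
[337. 197.] 106 top 0.0573 xy top [ 0.5438 -0.224 ] mid [ 0.5431 -0.222
[... 1943 characters left out ...]
13] col [77. 81. 81.]
[304. 315.] 866 top 0.0699 xy top [ 0.504  -0.4027] mid [ 0.5021 -0.4066] ext [0.053 0.055] col [139. 144. 144.]
[362. 342.] 3401 top 0.0831 xy top [ 0.599  -0.5057] mid [ 0.6081 -0.4797] ext [0.189 0.171] col [118. 126. 128.]
[242. 346.] 1883 top 0.0865 xy top [ 0.3742 -0.5106] mid [ 0.3729 -0.4748] ext [0.132 0.171] col [134. 140. 141.]
[173. 366.] 1140 top 0.0885 xy top [ 0.2255 -0.5255] mid [ 0.2375 -0.4921] ext [0.085 0.118] col [137. 142. 143.]
[228. 372.] 41 top 0.0145 xy top [ 0.3392 -0.5027] mid [ 0.3393 -0.501 ] ext [0.012 0.029] col [144. 151. 152.]
[229. 386.] 21 top 0.0148 xy top [ 0.3373 -0.5364] mid [ 0.3372 -0.5366] ext [0.005 0.018] col [146. 153. 153.]
```

View pics/c_top.png

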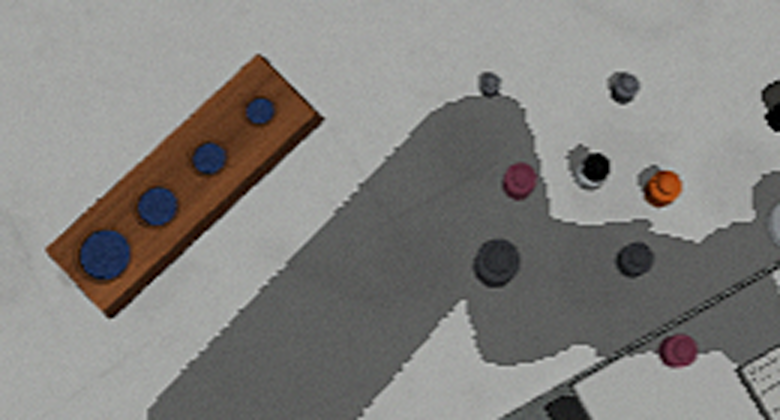

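View pics/c_side.png

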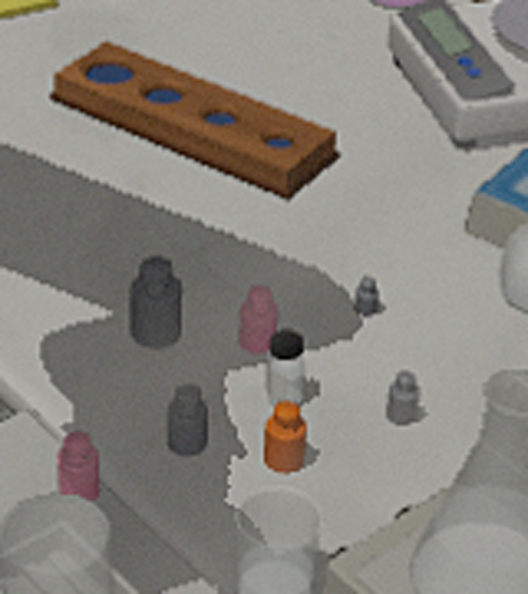

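Everything is identified: grey 500 at (0.462,-0.141), 200 at (0.468,-0.262), 100 at (0.623,-0.258) and 50 at (0.625,-0.136). The pink and orange ones are decoys. Next I'll refine the positions and the block pose.

```bash
python3 - <<'E'
from h import *
F={n:pickle.load(open(n+"0.pkl","rb")) for n in("top","side")}
ws={500:(.462,-.142,.067,.012,.019,.046),200:(.468,-.263,.050,.009,.014,.034),100:(.623,-.258,.040,.007,.011,.027),50:(.625,-.137,.031,.006,.009,.020)}
# silhouette fit
from scipy.optimize import minimize
a=np.linspace(0,2*np.pi,40)
def sil(f,x,y,H,rk,rb,hb,S=8):
    m=np.zeros((420*1,560),np.float32); 
    P=[]
    for r,z0,z1 in((rb,0,hb),(rk,hb+ (H-hb)*.28,H),(rk*.7,hb-.001,H)):
        c=np.vstack([np.c_[x+r*np.cos(a),y+r*np.sin(a),0*a+z] for z in(z0,z1)])
        P.append(cv2.convexHull(px(f,c).astype(np.float32)))
    return P
for w,(x,y,*g) in ws.items():
    for n,f in F.items():
        W=cloud(f); d=np.hypot(W[...,0]-x,W[...,1]-y)
        obs=((W[...,2]>.004)&(d<.03)).astype(np.float32)
        c=px(f,[x,y,.02])[0].astype(int); o=c-25; K=8
        ob=cv2.resize(obs[o[1]:o[1]+50,o[0]:o[0]+50],None,fx=K,fy=K,interpolation=cv2.INTER_NEAREST)
        def cost(p):
            m=np.zeros((50*K,50*K),np.uint8)
            for h in sil(f,p[0],p[1],*g): cv2.fillConvexPoly(m,np.round((h.reshape(-1,2)-o+.5)*K).astype(np.int32),1)
            return np.abs(m-ob).sum()/K/K
        best=min(((cost((x+i,y+j)),x+i,y+j) for i in np.arange(-.007,.0071,.001) for j in np.arange(-.007,.0071,.001)))
        s=minimize(cost,best[1:],method="Nelder-Mead",options=dict(initial_simplex=[best[1:],(best[1]+.001,best[2]),(best[1],best[2]+.001)]))
        q=W[(W[...,2]>g[0]-.0025)&(d<.03)]
        print(w,n,"sil",s.x.round(4),round(s.fun,1),"topdisc",q[:,:2].mean(0).round(4),len(q))
for n,f in F.items():
    W=cloud(f); m=(abs(W[...,2]-.029)<.004)&(W[...,0]>.4)&(W[...,0]<.66)&(W[...,1]>0)&(W[...,1]<.25)
    q=W[m][:,:2]; print(n,cv2.minAreaRect((q*1000).astype(np.float32)),"z",np.median(W[m][:,2]))
    b=f["frame"].astype(int); bl=((b[...,0]>b[...,2]*1.4)&(W[...,0]>.42)&(W[...,0]<.65)&(W[...,1]>0)&(W[...,1]<.25)&(W[...,2]<.03)&(W[...,2]>.01)).astype(np.uint8)
    k,l,s,c=cv2.connectedComponentsWithStats(bl)
    for i in range(1,k):
        if s[i,4]>8: print(n,s[i,4],W[l==i].mean(0).round(4))
E
```

```text
500 top sil [ 0.4628 -0.1409] 18.2 topdisc [ 0.4635 -0.1406] 56
500 side sil [ 0.4628 -0.1375] 41.2 topdisc [ 0.4619 -0.1425] 43
200 top sil [ 0.4686 -0.2617] 17.0 topdisc [ 0.4682 -0.2622] 30
200 side sil [ 0.4684 -0.2605] 34.4 topdisc [ 0.468  -0.2646] 34
100 top sil [ 0.6241 -0.2568] 13.9 topdisc [ 0.6232 -0.2569] 17
100 side sil [ 0.6246 -0.2535] 24.9 topdisc [ 0.6235 -0.258 ] 16
50 top sil [ 0.626 -0.135] 14.9 topdisc [ 0.6251 -0.1355] 12
50 side sil [ 0.6276 -0.1313] 22.7 topdisc [ 0.625  -0.1366] 9
top ((531.2174072265625, 136.76795959472656), (77.25628662109375, 253.02723693847656), 45.126041412353516) z 0.02779685831932356
top 58 [0.5979 0.0706 0.0182]
top 80 [0.5539 0.1144 0.0179]
top 121 [0.5099 0.1585 0.018 ]
top 205 [0.466  0.2026 0.0177]
side ((529.5531005859375, 134.72987365722656), (84.14492797851562, 256.4059753417969), 46.22626495361328) z 0.028298106754749343
side 53 [0.4663 0.2106 0.0167]
side 28 [0.5097 0.1601 0.02  ]
side 15 [0.5535 0.1176 0.0199]
```

Request:
step_arm(steps=[[-0.4,[0.035,-0.03,0.005],[0,0,-0.185]],[-0.4,[0.07,-0.06,0.01],[0,0,-0.37]],[-0.4,[0.105,-0.09,0.015],[0,0,-0.555]],[-0.4,[0.14,-0.12,0.02],[0,0,-0.74]],[-0.4,[0.175,-0.15,0.025],[0,0,-0.925]],[-0.4,[0.21,-0.18,0.03],[0,0,-1.11]],[-0.4,[0.25,-0.21,0.035],[0,0,-1.295]],[-0.4,[0.29,-0.24,0.04],[0,0,-1.48]],[-0.4,[0.325,-0.27,0.045],[0,0,-1.665]],[-0.4,[0.353,-0.294,0.05],[0,0,-1.85]]])

```text
time: 1.35
position: [0.4629, -0.1399, 0.1809]
eef_rot: [-180.0, -0.0, 132.5]
contact_force: [0.7, -0.5, 0.5]
finger_gap: 0.0597
grip_force: 0.0
```

```bash
cat > go.py <<'E'
import sys,numpy as np
from scipy.spatial.transform import Rotation as R
from station import monitor
s=monitor.get_state(); p=np.array(s["position"]); M=R.from_euler("xyz",s["eef_rot"],degrees=True)
T=R.from_euler("xyz",[180,0,135],degrees=True)
print("t",round(s["time"],2),"p",p.round(4),"rpy",np.round(s["eef_rot"],2),"gap",round(s["finger_gap"],4),"grip",round(s["grip_force"],1),"F",np.round(s["contact_force"],1),"q",np.round(s["q"]))
print("turn to level/135:",(M.inv()*T).as_rotvec().round(4))
for a in sys.argv[1:]:
    t=np.array(eval(a)); print(a,"shift",M.inv().apply(t-p).round(4))
E
python3 go.py "(.4628,-.141,.18)" "(.4628,-.141,.016)"
```

```text
t 1.35 p [ 0.4629 -0.1399  0.1809] rpy [-1.7999e+02 -4.0000e-02  1.3251e+02] gap 0.0597 grip 0.0 F [ 0.7 -0.5  0.5] q [-30.  24. 105.   0.  51. -73.]
turn to level/135: [-0.0001 -0.0007 -0.0434]
(.4628,-.141,.18) shift [-0.0007 -0.0008  0.0009]
(.4628,-.141,.016) shift [-0.0008 -0.0008  0.1649]
```

Request:
step_arm(steps=[[-0.4,[-0.001,-0.001,0.04],[0,0,-0.043]],[-0.4,[-0.001,-0.001,0.08],[0,0,-0.043]],[-0.4,[-0.001,-0.001,0.115],[0,0,-0.043]],[-0.4,[-0.001,-0.001,0.145],[0,0,-0.043]],[-0.4,[-0.001,-0.001,0.163],[0,0,-0.043]],[-0.4,[-0.001,-0.001,0.163],[0,0,-0.043]]])

```text
time: 2.1
position: [0.4617, -0.1427, 0.017]
eef_rot: [-179.9, -0.2, 134.6]
contact_force: [0.6, 0.1, 0.2]
finger_gap: 0.0598
grip_force: 0.0
```

Request:
step_arm(steps=[[-0.2,[0,0,0],[0,0,0]],[0,[0,0,0],[0,0,0]],[1,[0,0,0],[0,0,0]],[1,[0,0,0],[0,0,0]],[1,[0,0,0],[0,0,0]],[1,[0,0,0],[0,0,0]],[1,[0,0,-0.01],[0,0,0]],[1,[0,0,-0.03],[0,0,0]],[1,[0,0,-0.055],[0,0,0]],[1,[0,0,-0.08],[0,0,0]]])

```text
time: 3.35
position: [0.4618, -0.1429, 0.0991]
eef_rot: [-180.0, -0.1, 134.6]
contact_force: [0.2, 0.0, -4.0]
finger_gap: 0.0365
grip_force: 60.6
```

```bash
cat > look.py <<'E'
# centre of a steel weight held near xy, from its widest slice seen by both cameras
import sys
from h import *
from station import vision
n=sys.argv[1]; v=[vision.grab_frame(c)["frame"] for c in("top","side")]
cv2.imwrite(f"pics/{n}.png",cv2.resize(np.hstack([v[0][120:320,140:420],v[1][130:330,180:460]]),None,fx=1.42,fy=1.42))
E
python3 look.py g500; python3 go.py "(.4654,.2021,.098)" "(.4654,.2021,.036)"
```

```text
t 3.45 p [ 0.4636 -0.1438  0.1005] rpy [179.94   0.26 134.59] gap 0.0362 grip 60.9 F [ 0.4 -0.8 -5. ] q [-30.  32. 109.  -0.  39. -75.]
turn to level/135: [ 0.0011  0.0046 -0.0072]
(.4654,.2021,.098) shift [0.2451 0.2441 0.0016]
(.4654,.2021,.036) shift [0.2454 0.244  0.0636]
```

View pics/g500.png

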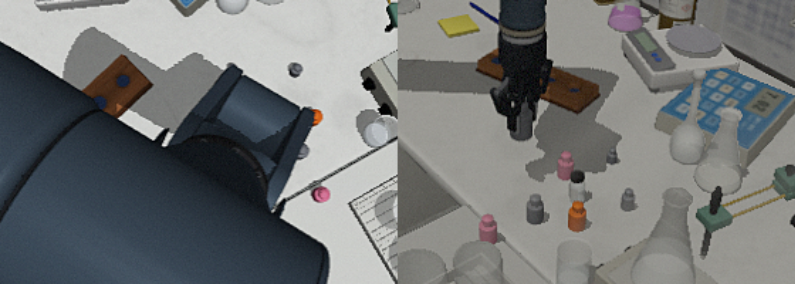

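The 500 g weight is held upright in the side view at about (520,125), and nothing else has moved. Next I'll carry it over its well.

Request:
step_arm(steps=[[1,[0.02,0.02,0],[0,0,0]],[1,[0.05,0.05,0],[0,0,0]],[1,[0.085,0.085,0],[0,0,0]],[1,[0.12,0.12,0],[0,0,0]],[1,[0.155,0.155,0],[0,0,0]],[1,[0.19,0.19,0],[0,0,0]],[1,[0.22,0.22,0],[0,0,0]],[1,[0.238,0.239,0],[0,0,0]],[1,[0.2435,0.245,0],[0,0,0]],[1,[0.2435,0.245,0],[0,0,0]]])

```text
time: 4.7
position: [0.4655, 0.202, 0.0976]
eef_rot: [-179.9, -0.0, 134.6]
contact_force: [0.3, -0.9, -5.5]
finger_gap: 0.0365
grip_force: 61.1
```

```bash
python3 look.py p500; python3 go.py "(.4654,.2021,.098)" "(.4654,.2021,.036)"
```

```text
t 4.8 p [0.4658 0.2012 0.0979] rpy [-1.7992e+02 -3.0000e-02  1.3453e+02] gap 0.0366 grip 61.1 F [-0.5  0.4 -4.6] q [ 11.  33. 105.  -0.  41. -34.]
turn to level/135: [-0.0014 -0.0005 -0.0082]
(.4654,.2021,.098) shift [ 0.0009  0.0003 -0.0001]
(.4654,.2021,.036) shift [0.0009 0.0004 0.0619]
```

View pics/p500.png

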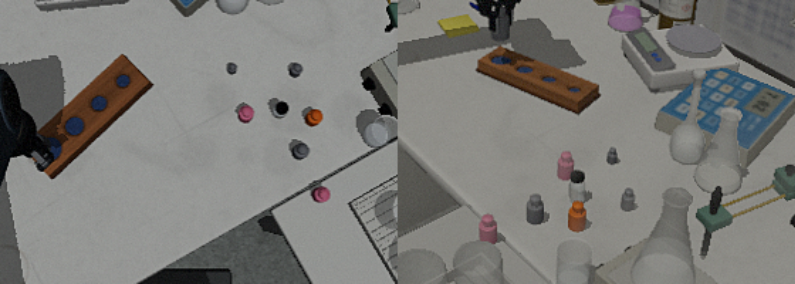

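The weight hangs over the large well: side view (500,30), with the well at (500,60). Lowering.

Request:
step_arm(steps=[[1,[0,0,0.015],[0,0,0]],[1,[0,0,0.03],[0,0,0]],[1,[0,0,0.042],[0,0,0]],[1,[0,0,0.05],[0,0,0]],[1,[0,0,0.053],[0,0,0]],[1,[0,0,0.056],[0,0,0]],[1,[0,0,0.058],[0,0,0]],[1,[0,0,0.06],[0,0,0]],[1,[0,0,0.061],[0,0,0]]])

```text
time: 5.92
position: [0.4663, 0.2023, 0.0376]
eef_rot: [180.0, 0.0, 134.6]
contact_force: [-1.1, 0.3, 4.8]
finger_gap: 0.0362
grip_force: 61.7
```

Request:
step_arm(steps=[[0.0,[0,0,0],[0,0,0]],[-0.2,[0,0,0],[0,0,0]],[-0.4,[0,0,0],[0,0,0]],[-0.4,[0,0,-0.02],[0,0,0]],[-0.4,[0,0,-0.05],[0,0,0]],[-0.4,[0,0,-0.09],[0,0,0]],[-0.4,[0,0,-0.1],[0,0,0]]])

```text
time: 6.8
position: [0.4677, 0.2025, 0.1396]
eef_rot: [179.8, 0.2, 134.6]
contact_force: [-0.6, -0.0, 0.0]
finger_gap: 0.0597
grip_force: 0.0
```

```bash
cat > chk.py <<'E'
# height and knob centre of whatever stands at each well
from h import *
from station import vision
for c in("side","top"):
    W=cloud(vision.grab_frame(c))
    for w,x,y,H in((500,.4654,.2021,.085),(200,.5093,.1582,.068),(100,.5531,.1144,.058),(50,.597,.0705,.049)):
        q=W[(np.hypot(W[...,0]-x,W[...,1]-y)<.025)&(W[...,2]>.038)&(W[...,2]<.1)]
        if len(q)>5:
            t=q[q[:,2]>np.percentile(q[:,2],97)-.003]; print(c,w,"top",np.percentile(q[:,2],97).round(4),"want",H,"knob off",(t[:,:2].mean(0)-[x,y]).round(4))
E
python3 chk.py; python3 go.py "(.4683,-.2625,.12)"  "(.4683,-.2625,.016)"
```

```text
side 500 top 0.0843 want 0.085 knob off [-0.0018 -0.0027]
top 500 top 0.0859 want 0.085 knob off [ 0.0028 -0.0031]
t 6.9 p [0.4668 0.2023 0.1383] rpy [1.7987e+02 8.0000e-02 1.3458e+02] gap 0.0596 grip 0.0 F [ 0.  -0.3 -0. ] q [ 11.  29. 104.  -0.  47. -34.]
turn to level/135: [ 0.0022  0.0015 -0.0074]
(.4683,-.2625,.12) shift [-0.3321 -0.3252  0.0181]
(.4683,-.2625,.016) shift [-0.3319 -0.3255  0.1221]
```

The 500 g weight is seated: its top is at 85 mm. On to the 200.

Request:
step_arm(steps=[[-0.3,[-0.03,-0.03,0],[0,0,0]],[-0.3,[-0.07,-0.07,0],[0,0,0]],[-0.3,[-0.11,-0.11,0],[0,0,0]],[-0.3,[-0.15,-0.15,0],[0,0,0]],[-0.3,[-0.19,-0.19,0],[0,0,0]],[-0.3,[-0.23,-0.23,0],[0,0,0]],[-0.3,[-0.27,-0.265,0],[0,0,0]],[-0.3,[-0.31,-0.305,0.01],[0,0,0]],[-0.3,[-0.332,-0.3255,0.018],[0,0,0]],[-0.3,[-0.332,-0.3255,0.018],[0,0,0]]])

```text
time: 8.15
position: [0.4665, -0.2645, 0.1172]
eef_rot: [-180.0, -0.1, 134.4]
contact_force: [-0.6, 0.7, 0.4]
finger_gap: 0.0555
grip_force: 0.0
```

```bash
python3 go.py "(.4683,-.2625,.12)"  "(.4683,-.2625,.016)"
```

```text
t 8.15 p [ 0.4665 -0.2645  0.1172] rpy [-1.7999e+02 -1.5000e-01  1.3436e+02] gap 0.0555 grip 0.0 F [-0.6  0.7  0.4] q [-41.  33. 101.  -0.  46. -86.]
turn to level/135: [-0.0002 -0.0026 -0.0111]
(.4683,-.2625,.12) shift [ 0.0002  0.0027 -0.0028]
(.4683,-.2625,.016) shift [-0.      0.0027  0.1012]
```

Request:
step_arm(steps=[[-0.3,[0,0.002,0.025],[0,0,-0.01]],[-0.3,[0,0.002,0.055],[0,0,-0.01]],[-0.3,[0,0.002,0.08],[0,0,-0.01]],[-0.3,[0,0.002,0.095],[0,0,-0.01]],[-0.3,[0,0.002,0.101],[0,0,-0.01]],[-0.3,[0,0.002,0.101],[0,0,-0.01]]])

```text
time: 8.9
position: [0.4688, -0.261, 0.0183]
eef_rot: [180.0, -0.0, 135.2]
contact_force: [-0.1, -0.4, 0.1]
finger_gap: 0.0556
grip_force: 0.0
```

Request:
step_arm(steps=[[0,[0,0,0],[0,0,0]],[0.2,[0,0,0],[0,0,0]],[1,[0,0,0],[0,0,0]],[1,[0,0,0],[0,0,0]],[1,[0,0,0],[0,0,0]],[1,[0,0,0],[0,0,0]],[1,[0,0,-0.01],[0,0,0]],[1,[0,0,-0.03],[0,0,0]],[1,[0,0,-0.06],[0,0,0]],[1,[0,0,-0.09],[0,0,0]]])

```text
time: 10.15
position: [0.4684, -0.2611, 0.1093]
eef_rot: [-180.0, -0.0, 135.1]
contact_force: [-0.3, -0.4, -1.7]
finger_gap: 0.0253
grip_force: 59.1
```

```bash
python3 go.py "(.5093,.1582,.106)"
```

```text
t 10.15 p [ 0.4684 -0.2611  0.1093] rpy [-1.8000e+02 -5.0000e-02  1.3514e+02] gap 0.0253 grip 59.1 F [-0.3 -0.4 -1.7] q [-41.  34. 101.   0.  45. -86.]
turn to level/135: [-0.     -0.0008  0.0025]
(.5093,.1582,.106) shift [0.2667 0.326  0.0035]
```

Request:
step_arm(steps=[[1,[0.015,0.02,0],[0,0,0]],[1,[0.045,0.055,0],[0,0,0]],[1,[0.08,0.098,0],[0,0,0]],[1,[0.115,0.14,0],[0,0,0]],[1,[0.15,0.183,0],[0,0,0]],[1,[0.185,0.226,0],[0,0,0]],[1,[0.22,0.269,0],[0,0,0]],[1,[0.25,0.305,0],[0,0,0]],[1,[0.2667,0.326,0],[0,0,0]],[1,[0.2667,0.326,0],[0,0,0]]])

```text
time: 11.4
position: [0.5094, 0.1597, 0.1086]
eef_rot: [180.0, 0.0, 135.4]
contact_force: [0.1, 0.3, -1.9]
finger_gap: 0.0255
grip_force: 59.3
```

```bash
python3 look.py p200; python3 go.py "(.5093,.1582,.106)" "(.5093,.1582,.037)"
```

```text
t 11.5 p [0.5092 0.1577 0.1084] rpy [-1.7996e+02 -1.0000e-02  1.3520e+02] gap 0.0254 grip 59.3 F [-0.4 -0.1 -1.9] q [  5.  34. 101.  -0.  45. -40.]
turn to level/135: [-0.0007 -0.0001  0.0034]
(.5093,.1582,.106) shift [0.0003 0.0005 0.0024]
(.5093,.1582,.037) shift [0.0003 0.0005 0.0714]
```

View pics/p200.png

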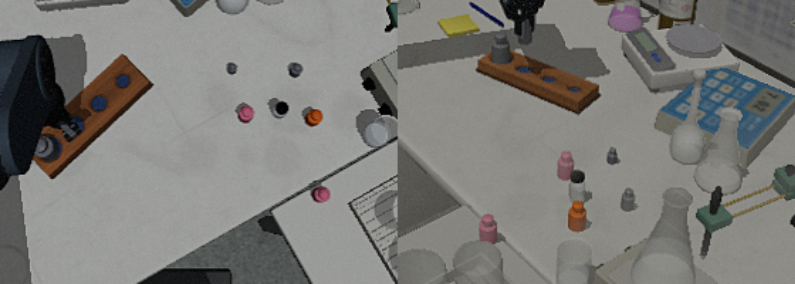

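The 500 stands in its well, and the 200 is held above well 2 (side view (525,30)). Lowering.

Request:
step_arm(steps=[[1,[0,0,0.02],[0,0,0]],[1,[0,0,0.04],[0,0,0]],[1,[0,0,0.052],[0,0,0]],[1,[0,0,0.06],[0,0,0]],[1,[0,0,0.064],[0,0,0]],[1,[0,0,0.067],[0,0,0]],[1,[0,0,0.069],[0,0,0]],[1,[0,0,0.071],[0,0,0]],[1,[0,0,0.072],[0,0,0]]])

```text
time: 12.62
position: [0.5098, 0.158, 0.0373]
eef_rot: [180.0, 0.0, 135.2]
contact_force: [-2.2, -0.8, 11.6]
finger_gap: 0.0254
grip_force: 60.4
```

Request:
step_arm(steps=[[0.2,[0,0,-0.001],[0,0,0]],[0.0,[0,0,-0.001],[0,0,0]],[-0.2,[0,0,-0.001],[0,0,0]],[-0.3,[0,0,-0.02],[0,0,0]],[-0.3,[0,0,-0.05],[0,0,0]],[-0.3,[0,0,-0.09],[0,0,0]],[-0.3,[0,0,-0.1],[0,0,0]]])

```text
time: 13.5
position: [0.5111, 0.158, 0.1385]
eef_rot: [179.8, 0.2, 135.2]
contact_force: [0.1, 0.6, 0.1]
finger_gap: 0.0554
grip_force: 0.0
```

```bash
python3 chk.py; python3 go.py "(.6235,-.257,.12)"
```

```text
side 500 top 0.0841 want 0.085 knob off [-0.0026 -0.0025]
side 200 top 0.0677 want 0.068 knob off [ 0.0008 -0.0052]
top 500 top 0.0862 want 0.085 knob off [-0.001   0.0008]
top 200 top 0.0593 want 0.068 knob off [ 0.0042 -0.0079]
t 13.6 p [0.5102 0.158  0.1372] rpy [1.7990e+02 8.0000e-02 1.3515e+02] gap 0.0554 grip 0.0 F [-0.4  0.3 -0.7] q [  5.  31. 100.   0.  49. -40.]
turn to level/135: [0.0018 0.0014 0.0026]
(.6235,-.257,.12) shift [-0.373  -0.2143  0.0173]
```

Request:
step_arm(steps=[[-0.3,[-0.04,-0.023,0],[0,0,0]],[-0.3,[-0.085,-0.049,0],[0,0,0]],[-0.3,[-0.13,-0.075,0],[0,0,0]],[-0.3,[-0.175,-0.1,0],[0,0,0]],[-0.3,[-0.22,-0.126,0],[0,0,0]],[-0.3,[-0.265,-0.152,0],[0,0,0]],[-0.3,[-0.31,-0.178,0],[0,0,0]],[-0.3,[-0.35,-0.201,0.01],[0,0,0]],[-0.3,[-0.373,-0.2143,0.017],[0,0,0]],[-0.3,[-0.373,-0.2143,0.017],[0,0,0]]])

```text
time: 14.85
position: [0.6218, -0.2586, 0.1163]
eef_rot: [-179.9, -0.2, 135.0]
contact_force: [0.8, 1.1, 0.1]
finger_gap: 0.0556
grip_force: 0.0
```

```bash
python3 go.py "(.6235,-.257,.12)"  "(.6235,-.257,.015)"; python3 chk.py
```

```text
t 14.85 p [ 0.6218 -0.2586  0.1163] rpy [-179.95   -0.21  134.98] gap 0.0556 grip 0.0 F [0.8 1.1 0.1] q [-32.  42.  80.  -0.  59. -77.]
turn to level/135: [-0.0009 -0.0036 -0.0004]
(.6235,-.257,.12) shift [-0.      0.0023 -0.0037]
(.6235,-.257,.015) shift [-0.0004  0.0024  0.1013]
side 500 top 0.0847 want 0.085 knob off [-0.0028 -0.003 ]
side 200 top 0.067 want 0.068 knob off [ 0.0002 -0.0045]
```

Request:
step_arm(steps=[[-0.3,[0,0.002,0.025],[0,0,0]],[-0.3,[0,0.002,0.055],[0,0,0]],[-0.3,[0,0.002,0.08],[0,0,0]],[-0.3,[0,0.002,0.095],[0,0,0]],[-0.3,[0,0.002,0.102],[0,0,0]],[-0.3,[0,0.002,0.102],[0,0,0]]])

```text
time: 15.7
position: [0.6245, -0.2553, 0.0174]
eef_rot: [180.0, -0.0, 135.2]
contact_force: [0.2, 0.4, -0.4]
finger_gap: 0.0555
grip_force: 0.0
```

```bash
python3 go.py "(.6235,-.257,.015)"
```

```text
t 15.7 p [ 0.6245 -0.2553  0.0174] rpy [180.    -0.   135.18] gap 0.0555 grip 0.0 F [ 0.2  0.4 -0.4] q [-32.  49.  82.   0.  49. -77.]
turn to level/135: [ 0.     -0.0001  0.0031]
(.6235,-.257,.015) shift [-0.0005 -0.0019  0.0024]
```

Request:
step_arm(steps=[[0,[-0.0005,-0.002,0.002],[0,0,0]],[0.3,[-0.0005,-0.002,0.0025],[0,0,0]],[1,[-0.0005,-0.002,0.0025],[0,0,0]],[1,[-0.0005,-0.002,0.0025],[0,0,0]],[1,[-0.0005,-0.002,0.0025],[0,0,0]],[1,[-0.0005,-0.002,0.0025],[0,0,0]],[1,[-0.0005,-0.002,-0.008],[0,0,0]],[1,[-0.0005,-0.002,-0.03],[0,0,0]],[1,[-0.0005,-0.002,-0.06],[0,0,0]],[1,[-0.0005,-0.002,-0.09],[0,0,0]]])

```text
time: 16.95
position: [0.6234, -0.2575, 0.1092]
eef_rot: [180.0, 0.0, 135.2]
contact_force: [0.2, -0.8, 0.0]
finger_gap: 0.0193
grip_force: 58.7
```

```bash
python3 go.py "(.5531,.1144,.106)"
```

```text
t 16.95 p [ 0.6234 -0.2575  0.1092] rpy [1.7999e+02 3.0000e-02 1.3515e+02] gap 0.0193 grip 58.7 F [ 0.2 -0.8  0. ] q [-32.  42.  80.   0.  58. -77.]
turn to level/135: [0.0002 0.0006 0.0026]
(.5531,.1144,.106) shift [0.3121 0.2141 0.0031]
```

Request:
step_arm(steps=[[1,[0.022,0.015,0],[0,0,0]],[1,[0.058,0.04,0],[0,0,0]],[1,[0.098,0.067,0],[0,0,0]],[1,[0.138,0.095,0],[0,0,0]],[1,[0.178,0.122,0],[0,0,0]],[1,[0.218,0.15,0],[0,0,0]],[1,[0.258,0.177,0],[0,0,0]],[1,[0.292,0.2,0],[0,0,0]],[1,[0.312,0.214,0],[0,0,0]],[1,[0.312,0.214,0],[0,0,0]]])

```text
time: 18.2
position: [0.5527, 0.116, 0.1084]
eef_rot: [180.0, 0.0, 135.3]
contact_force: [-0.7, 0.4, -0.6]
finger_gap: 0.0188
grip_force: 58.7
```

```bash
python3 look.py p100; python3 go.py "(.5531,.1144,.106)" "(.5531,.1144,.033)"
```

```text
t 18.3 p [0.5536 0.1141 0.1082] rpy [1.7995e+02 8.0000e-02 1.3519e+02] gap 0.0195 grip 58.7 F [ 0.5 -0.5 -1.3] q [  0.  35.  97.  -0.  48. -45.]
turn to level/135: [0.0009 0.0014 0.0033]
(.5531,.1144,.106) shift [ 0.0006 -0.0001  0.0022]
(.5531,.1144,.033) shift [ 0.0007 -0.0002  0.0752]
```

View pics/p100.png

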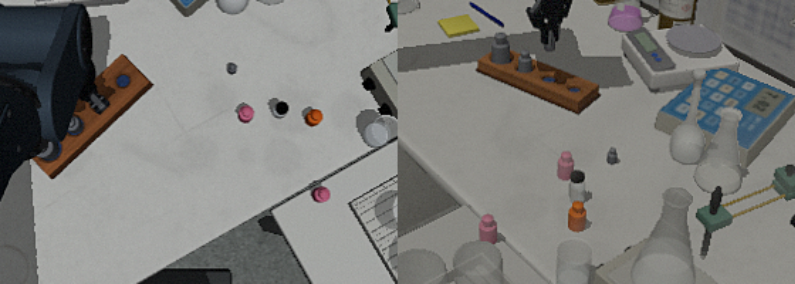

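The 500 and 200 are seated, and the 100 is above well 3 (side view (548,45)). Lowering.

Request:
step_arm(steps=[[1,[0,0,0.02],[0,0,0]],[1,[0,0,0.04],[0,0,0]],[1,[0,0,0.055],[0,0,0]],[1,[0,0,0.062],[0,0,0]],[1,[0,0,0.066],[0,0,0]],[1,[0,0,0.069],[0,0,0]],[1,[0,0,0.071],[0,0,0]],[1,[0,0,0.073],[0,0,0]],[1,[0,0,0.074],[0,0,0]]])

```text
time: 19.42
position: [0.5531, 0.1144, 0.0336]
eef_rot: [180.0, 0.0, 135.2]
contact_force: [-1.4, -0.3, 7.7]
finger_gap: 0.0192
grip_force: 59.2
```

Request:
step_arm(steps=[[0.4,[0,0,-0.001],[0,0,0]],[0.1,[0,0,-0.001],[0,0,0]],[-0.1,[0,0,-0.001],[0,0,0]],[-0.2,[0,0,-0.02],[0,0,0]],[-0.3,[0,0,-0.05],[0,0,0]],[-0.3,[0,0,-0.09],[0,0,0]],[-0.3,[0,0,-0.1],[0,0,0]]])

```text
time: 20.3
position: [0.5546, 0.1143, 0.1357]
eef_rot: [179.8, 0.2, 135.2]
contact_force: [0.2, -1.3, 0.1]
finger_gap: 0.0557
grip_force: 0.0
```

```bash
python3 chk.py; python3 go.py "(.6252,-.1355,.12)"
```

```text
side 500 top 0.0846 want 0.085 knob off [-0.0008 -0.0026]
side 200 top 0.0676 want 0.068 knob off [-0.0007 -0.0044]
side 100 top 0.0587 want 0.058 knob off [-0.0019 -0.0031]
top 500 top 0.0839 want 0.085 knob off [-0.0058 -0.0068]
top 200 top 0.069 want 0.068 knob off [-0.0002 -0.0025]
t 20.4 p [0.5536 0.1143 0.1343] rpy [1.7990e+02 9.0000e-02 1.3515e+02] gap 0.0556 grip 0.0 F [-0.8  0.5 -1.2] q [  0.  33.  96.   0.  51. -45.]
turn to level/135: [0.0017 0.0016 0.0026]
(.6252,-.1355,.12) shift [-0.2269 -0.1266  0.0144]
```

The 100 is seated. On to the 50.

Request:
step_arm(steps=[[-0.2,[-0.035,-0.02,0],[0,0,0]],[-0.2,[-0.08,-0.045,0],[0,0,0]],[-0.2,[-0.125,-0.07,0],[0,0,0]],[-0.2,[-0.165,-0.092,0],[0,0,0]],[-0.2,[-0.2,-0.112,0.007],[0,0,0]],[-0.2,[-0.227,-0.1265,0.014],[0,0,0]],[-0.2,[-0.227,-0.1265,0.014],[0,0,0]],[-0.2,[-0.227,-0.1265,0.014],[0,0,0]]])

```text
time: 21.4
position: [0.6234, -0.1346, 0.1178]
eef_rot: [-179.9, -0.2, 135.1]
contact_force: [0.0, -0.4, 1.0]
finger_gap: 0.0517
grip_force: 0.0
```

```bash
python3 go.py "(.6252,-.1355,.018)"
```

```text
t 21.4 p [ 0.6234 -0.1346  0.1178] rpy [-179.94   -0.21  135.14] gap 0.0517 grip 0.0 F [ 0.  -0.4  1. ] q [-22.  39.  85.   0.  56. -67.]
turn to level/135: [-0.0011 -0.0036  0.0025]
(.6252,-.1355,.018) shift [-0.0023  0.0007  0.0997]
```

Request:
step_arm(steps=[[-0.2,[-0.0015,0.0005,0.025],[0,0,0]],[-0.2,[-0.0015,0.0005,0.055],[0,0,0]],[-0.2,[-0.0015,0.0005,0.08],[0,0,0]],[-0.2,[-0.0015,0.0005,0.095],[0,0,0]],[-0.2,[-0.0015,0.0005,0.102],[0,0,0]],[-0.2,[-0.0015,0.0005,0.102],[0,0,0]],[-0.2,[-0.0015,0.0005,0.102],[0,0,0]]])

```text
time: 22.28
position: [0.6269, -0.1364, 0.0183]
eef_rot: [180.0, 0.1, 135.2]
contact_force: [-0.1, 0.4, 0.4]
finger_gap: 0.0508
grip_force: 0.0
```

```bash
python3 go.py "(.6252,-.1355,.0135)"
```

```text
t 22.27 p [ 0.6269 -0.1364  0.0183] rpy [1.7996e+02 9.0000e-02 1.3515e+02] gap 0.0508 grip 0.0 F [-0.1  0.4  0.4] q [-22.  47.  87.   0.  45. -67.]
turn to level/135: [0.0007 0.0016 0.0027]
(.6252,-.1355,.0135) shift [ 0.0018 -0.0006  0.0048]
```

Request:
step_arm(steps=[[0,[0.0015,-0.0005,0.003],[0,0,0]],[0.3,[0.0015,-0.0005,0.005],[0,0,0]],[0.4,[0.0015,-0.0005,0.005],[0,0,0]],[1,[0.0015,-0.0005,0.005],[0,0,0]],[1,[0.0015,-0.0005,0.005],[0,0,0]],[1,[0.0015,-0.0005,0.005],[0,0,0]],[1,[0.0015,-0.0005,0.005],[0,0,0]]])

```text
time: 23.15
position: [0.625, -0.1356, 0.0126]
eef_rot: [180.0, 0.0, 135.1]
contact_force: [-0.8, 0.2, 2.9]
finger_gap: 0.0143
grip_force: 58.6
```

Request:
step_arm(steps=[[1,[0,0,-0.01],[0,0,0]],[1,[0,0,-0.03],[0,0,0]],[1,[0,0,-0.06],[0,0,0]],[1,[0,0,-0.09],[0,0,0]],[1,[0,0,-0.09],[0,0,0]]])

```text
time: 23.78
position: [0.6271, -0.1363, 0.1062]
eef_rot: [179.8, 0.4, 135.2]
contact_force: [0.1, 0.1, -0.7]
finger_gap: 0.0142
grip_force: 58.6
```

```bash
python3 go.py "(.597,.0705,.104)"
```

```text
t 23.77 p [ 0.6271 -0.1363  0.1062] rpy [179.83   0.4  135.15] gap 0.0142 grip 58.6 F [ 0.1  0.1 -0.7] q [-22.  40.  86.   0.  54. -67.]
turn to level/135: [0.003  0.007  0.0027]
(.597,.0705,.104) shift [0.1672 0.1254 0.0014]
```

Request:
step_arm(steps=[[1,[0.015,0.011,0],[0,0,0]],[1,[0.045,0.034,0],[0,0,0]],[1,[0.085,0.064,0],[0,0,0]],[1,[0.12,0.09,0],[0,0,0]],[1,[0.15,0.113,0],[0,0,0]],[1,[0.166,0.1255,0],[0,0,0]],[1,[0.166,0.1255,0],[0,0,0]],[1,[0.166,0.1255,0],[0,0,0]]])

```text
time: 24.78
position: [0.5958, 0.0697, 0.102]
eef_rot: [-180.0, 0.0, 135.1]
contact_force: [-0.6, -0.4, 0.1]
finger_gap: 0.0143
grip_force: 58.6
```

```bash
python3 look.py p50; python3 - <<'E'
from h import *
from station import vision
f=vision.grab_frame("side"); c=px(f,[.597,.0705,.06])[0].astype(int); print(c)
cv2.imwrite("pics/p50z.png",cv2.resize(f["frame"][c[1]-60:c[1]+50,c[0]-90:c[0]+60],None,fx=5,fy=5,interpolation=cv2.INTER_CUBIC))
E
python3 go.py "(.597,.0705,.106)" "(.597,.0705,.031)"
```

```text
[304 181]
t 24.93 p [0.596  0.0691 0.1023] rpy [-1.8000e+02  2.0000e-02  1.3504e+02] gap 0.0145 grip 58.6 F [0.9 0.4 0.7] q [ -4.  38.  92.  -0.  50. -49.]
turn to level/135: [-0.      0.0003  0.0007]
(.597,.0705,.106) shift [ 0.0002  0.0017 -0.0037]
(.597,.0705,.031) shift [0.0002 0.0017 0.0713]
```

View pics/p50z.png

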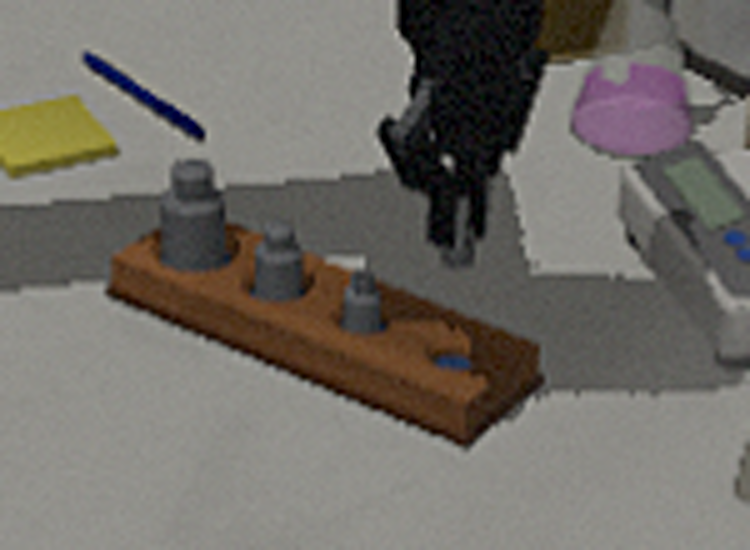

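Three weights stand in the block, and the 50 hangs upright in the fingers above the last well. Lowering.

Request:
step_arm(steps=[[1,[0,0.0015,0.02],[0,0,0]],[1,[0,0.0015,0.038],[0,0,0]],[1,[0,0.0015,0.052],[0,0,0]],[1,[0,0.0015,0.06],[0,0,0]],[1,[0,0.0015,0.064],[0,0,0]],[1,[0,0.0015,0.067],[0,0,0]],[1,[0,0.0015,0.069],[0,0,0]],[1,[0,0.0015,0.07],[0,0,0]],[1,[0,0.0015,0.071],[0,0,0]]])

```text
time: 26.05
position: [0.5968, 0.0716, 0.0315]
eef_rot: [180.0, 0.0, 135.2]
contact_force: [0.5, -0.0, -0.7]
finger_gap: 0.0144
grip_force: 58.6
```

Request:
step_arm(steps=[[1,[0,0,0.0007],[0,0,0]],[1,[0,0,0.0013],[0,0,0]]])

```text
time: 26.3
position: [0.5968, 0.0716, 0.0305]
eef_rot: [180.0, 0.0, 135.2]
contact_force: [-1.3, -0.5, 6.0]
finger_gap: 0.0145
grip_force: 59.1
```

Request:
step_arm(steps=[[0.5,[0,0,-0.0005],[0,0,0]],[0.3,[0,0,-0.0005],[0,0,0]],[0,[0,0,-0.0005],[0,0,0]],[-0.2,[0,0,-0.001],[0,0,0]],[-0.2,[0,0,-0.02],[0,0,0]],[-0.2,[0,0,-0.05],[0,0,0]],[-0.2,[0,0,-0.09],[0,0,0]],[-0.2,[0,0,-0.15],[0,0,0]],[-0.2,[0,0,-0.2],[0,0,0]],[-0.2,[0,0,-0.2],[0,0,0]]])

```text
time: 27.55
position: [0.5998, 0.0715, 0.2366]
eef_rot: [179.5, 0.5, 135.2]
contact_force: [0.8, 1.0, -0.7]
finger_gap: 0.0514
grip_force: 0.0
```

Request:
step_arm(steps=[[-0.2,[-0.03,-0.03,0],[0,0,0]],[-0.2,[-0.07,-0.07,0],[0,0,0]],[-0.2,[-0.11,-0.11,0],[0,0,0]],[-0.2,[-0.14,-0.14,0],[0,0,0]],[-0.2,[-0.14,-0.14,0],[0,0,0]],[-0.2,[-0.14,-0.14,0],[0,0,0]]])

```text
time: 28.3
position: [0.5964, -0.1257, 0.2295]
eef_rot: [-180.0, -0.1, 135.1]
contact_force: [0.2, 0.6, -0.5]
finger_gap: 0.0511
grip_force: 0.0
```

```bash
python3 chk.py; python3 - <<'E'
from h import *
from station import vision
f=vision.grab_frame("side")["frame"]; t=vision.grab_frame("top")["frame"]
cv2.imwrite("pics/end.png",np.hstack([cv2.resize(f[120:340,200:400],(400,440),interpolation=cv2.INTER_CUBIC),cv2.resize(t[120:340,140:340],(400,440),interpolation=cv2.INTER_CUBIC)]))
E
```

```text
side 500 top 0.0844 want 0.085 knob off [-0.0012 -0.0028]
side 200 top 0.0663 want 0.068 knob off [ 0.0005 -0.0031]
side 100 top 0.058 want 0.058 knob off [-0.0018 -0.0024]
side 50 top 0.051 want 0.049 knob off [-0.0003 -0.001 ]
```

View pics/end.png

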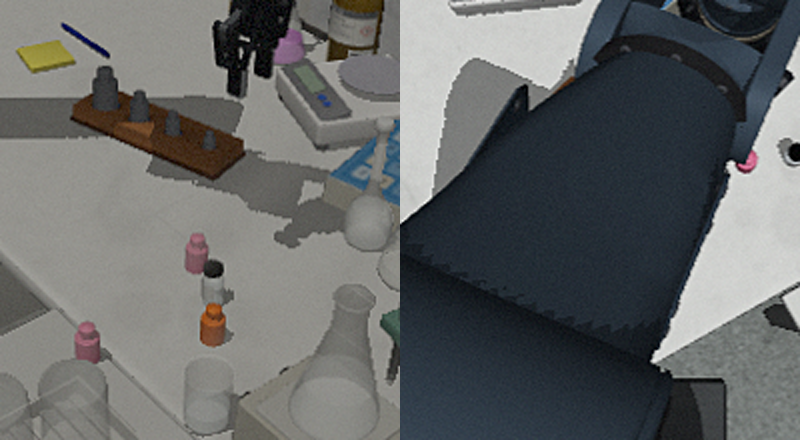

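All four stand in the block and the bystanders haven't moved. The 50 reads 2 mm high, so I'll average several frames to check it.

```bash
python3 - <<'E'
from h import *
from station import vision
Fs=[vision.grab_frame("side") for _ in range(10)]
f=dict(Fs[0]); f["z_map"]=np.median([g["z_map"] for g in Fs],axis=0); W=cloud(f)
for w,x,y,H in((500,.4654,.2021,.085),(200,.5093,.1582,.068),(100,.5531,.1144,.058),(50,.597,.0705,.049)):
    q=W[(np.hypot(W[...,0]-x,W[...,1]-y)<.025)&(W[...,2]>.034)]
    print(w,H,np.sort(q[:,2])[::-1][:12].round(4))
I=np.mean([g["frame"] for g in Fs],axis=0).astype(np.uint8); c=px(f,[.56,.1,.04])[0].astype(int)
cv2.imwrite("pics/end2.png",cv2.resize(I[c[1]-45:c[1]+45,c[0]-60:c[0]+60],None,fx=6,fy=6,interpolation=cv2.INTER_CUBIC))
E
```

```text
500 0.085 [0.0856 0.085  0.085  0.0849 0.0847 0.0845 0.0845 0.0845 0.0844 0.084
 0.0838 0.0838]
200 0.068 [0.0676 0.0668 0.0668 0.0666 0.0663 0.0662 0.0661 0.066  0.066  0.0658
 0.0657 0.0652]
100 0.058 [0.0592 0.059  0.0588 0.058  0.0576 0.0573 0.0573 0.0563 0.0559 0.0557
 0.0556 0.0554]
50 0.049 [0.0502 0.0499 0.0494 0.0486 0.0485 0.0484 0.0483 0.0474 0.0465 0.0451
 0.0447 0.0445]
```

View pics/end2.png

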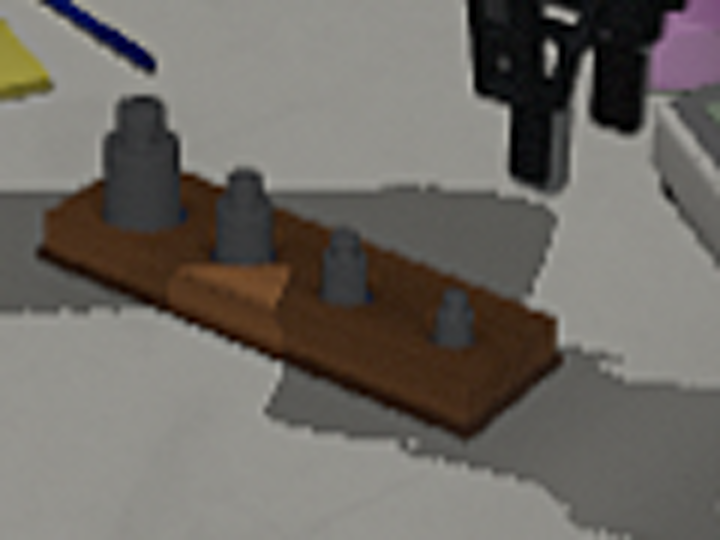

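All four are upright, with their tops at the expected heights, so they are seated. Handing in.

```bash
python3 -c "
from station import r
print(r.sign_off())"
```

```text
the job is handed in; nothing more can be done
None
```

All four weights are back in the block in size order, each upright with its top within about 1 mm of its seated height; the vial and beaker were left alone, and I handed the job in at about 29 s.

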